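# Raise the stimulus four clicks and start it

## Robot

A 7-joint arm with a two-finger parallel gripper is mounted at the origin on the work surface. World frame = base frame: x ahead of the robot, y to its left, z up, the work surface at z = 0. Lengths are in mm, angles in rad, forces in N, time in s.
With the tool pointing down it reaches from about 400 to 925 mm from the base axis. Payload 4.1 kg.
Tool frame: the origin (TCP) lies at the very end of the fingers, on their centre line; the grasp point (between the pads) lies 19 mm behind it (manip.grip_point_offset is the distance from the TCP to the grasp point, in mm); z points along the fingers, y is the direction in which the jaws open and shut (so a half turn about z gives the same grasp; the last joint's range is limited). The gripper opens to 85 mm and grips with 20 to 120 N. Pads are 22 mm wide; open, the fingers measure 114 mm over their backs; the gripper's body (76 mm by 85 mm) begins 54 mm behind the grasp point. The pads swing forward as they close: fully open they stand 13 mm farther back than shut.
Start: joints at [1.07, 0.398, 0.045, 1.537, -0.019, 1.207, -0.051], TCP at [254.238, -598.253, 231.347] pointing down, gripper open.
Joint ranges: [-2.82, 2.82], [-0.49, 2.23], [-1.37, 1.46], [0, 2.46], [-1.36, 4.5], [0.23, 2], [-2.94, 2.94]. Speed limits (rad/s): [2.57, 2.57, 3.14, 3.14, 3.14, 3.14, 3.14].

## Interface

Orientations are given as a rotation vector (axis times angle).
In Python, from rig import manip, optics gives the robot as it stands.
- The arm moves only by the tool carry_out, never from a script. Its argument "series" is a list of rows, each a list of 6 numbers: the shift along the tool's x, y, z in mm, then the turn, a rotation vector about the tool's x, y, z in degrees. A call has 1 to 12 rows; each row shifts and turns the commanded pose from where the row before left it, along the tool's axes as they then stand; what a row does not reach is not made up. A row lasts 1/12 s, in which the tool goes at most 41.7 mm and 7.16 degrees, less where a joint would pass 70% of its speed; a pose out of reach is approached as far as the arm can. A call is refused whole if a number of a shift passes 41.7 or a number of a turn 7.16, either way. A call with a gripper value outside its range is refused whole. "jaw" is the closure, from -1 (fully open) to 1 (shut), set as the call begins (left out, the last holds). The fingers move at their own pace and stop on an object; the grip force is fixed at half the most. Time passes only in rows, so rows that do not move let the fingers close. It gives the time, the measured TCP pose, the force and the opening at its end, in the units of the state.
- manip.observe(): the state, without advancing time (a new reading comes with each control period).
- optics.camera(name): name is "side" or "top"; returns a dict with "pixels" (480x640x3 uint8, red, green, blue), "camera_matrix" (3x3 intrinsics, pixels), "distortion" ([k1, k2, p1, p2, k3] as OpenCV has them; the pictures are not rectified), "rvec" (rotation vector, rad) and "tvec" (3), from world to camera coordinates, as OpenCV has them. Camera axes: x right, y down, z forward; pixel columns grow to the right and rows downward; lengths in mm; the calibration is good to about 2 mm. A picture is of the moment at which its call begins. There is no depth.
- manip.job_done(): hands the job in, once; it reports no verdict.
The state is a dict: "clock": time; "q": joint angles; "joint_vel": joint speeds; "joint_efforts": joint torques, N m; "tool_pos": TCP position; "tcp_rot": TCP orientation; "force": force on the tool from outside, world axes, zero at the start; "ft_torque": the same for the moment, N m; "opening": opening from 0.0 (shut) to 1.0 (fully open).
Only numpy, scipy, OpenCV 4.12 (cv2) and the standard library are available. Lean on these libraries where they do the work, as an engineer would, in place of code of your own. Each camera call takes 0.05 s, during which the arm holds its last target.

## Task

On the stimulator (the bench unit with the bar-shaped pointer dial), raise the level by exactly four clicks from wherever it stands: push the dial's blade round clockwise with a fingertip, counting the clicks, without pinching it and without ever going past the fourth click. Then press the round start button on the same unit fully down and let it come out again; do not press it before the level is set. Leave the neighbouring unit's knob and everything standing about as they are.

Things in the scene. Friction and masses are not known exactly. Their poses are not given: they have to be found in the camera images.
- dial (a joint): the stimulator's click-stop level dial; value (rad) grows CLOCKWISE seen from above. Clicks at 0, 0.524, ... 3.665 (every 30 degrees, eight positions, stop at each end); it starts resting in one of the first four. Crossing to the next click takes up to 0.2 N m (about 8 N near the blade's end); past half-way it snaps on by itself into the next click and stays there
- dial_axis (a point): point on the dial's vertical axis, 18 mm above the stimulator's deck; fixed to the unit, x to its rear, y to its left, z up. The dial is a round aluminium skirt 52 mm wide, top 7 mm above the deck, a black hub 22 mm wide to 11 mm and, across both, an upright straight black blade 11 mm thick, from 6 to 30 mm above the deck. At joint value 0 the blade points 105 degrees to the left of x
- dial_tip (a point): outer end of the blade's pointing end (marked with a white line), 29 mm from the dial's axis, 18 mm above the deck; turns with the dial. The blade's tail reaches 26 mm the other way
- blade_ccw: the half of the blade on its counterclockwise side (pushing this side of the pointing end turns the dial clockwise); origin on the dial's axis at deck height, x along the blade to its pointing end
- blade_cw: the other half, on the blade's clockwise side; same origin and axes
- stim: the stimulator: low light-grey bench unit, 210 mm deep (x), 160 mm wide (y), fixed, flat aluminium deck 55 mm above the bench; along its rear a display hood, 83 mm high, begins 70 mm behind the dial's axis. Origin under its centre, x to the rear, y to its left. Stands left or right of the similar temperature controller; it alone has a bar-shaped pointer dial and a round push button
- start (a joint): the stimulator's start button, value 0 when out, 0.005 m when fully down; springs back; about 4 N takes it fully down
- start_top (a point): centre of the top of the start button: a round grey push button 24 mm wide in a steel collar, at the front left corner of the stimulator's deck (78 mm in front of and 52 mm left of the unit's centre)
- heater: the neighbouring temperature controller: same case, but with a plain round fluted knob and three small flat keys; to be left alone; fixed, origin under its centre
- temp_mark (a point): the mark on the rim of the temperature controller's round knob (40 mm wide, 18 mm tall, its axis 20 mm in front of the unit's centre)
- jar: white screw-top jar, red lid, 62 mm wide, 85 mm tall; loose, origin at the centre of its underside; not to be disturbed
- amber: amber glass bottle, black cap, 44 mm wide, 85 mm tall; loose, origin at the centre of its underside; not to be disturbed
- beaker: empty glass beaker, 64 mm wide, 85 mm tall; loose, origin at the centre of its underside; not to be disturbed
- tube_rack: low blue microtube rack, 100 x 60 x 28 mm, with tubes; loose, origin at the centre of its underside; not to be disturbed
- dish: closed flat round dish, 57 mm wide, 16 mm tall, on the bench in front of the two units; loose, origin at the centre of its underside; not to be disturbed
- weight_50: small steel calibration weight with a knob, 20 mm wide, 30 mm tall, standing on the stimulator's deck at the front right corner, about 80 mm from the dial's axis; loose, origin at the centre of its underside; not to be disturbed
- weight_20: smaller steel calibration weight, 16 mm wide, 23 mm tall, standing on the temperature controller's deck; loose, origin at the centre of its underside; not to be disturbed

How it is judged:
By the outcome, as a careful person would: the job done as asked, in the order asked, and still so for the second after the job is handed in, with the robot touching nothing.
It also fails if it takes over 51 s, if anything falls off the work surface, if the arm or the gripper's body presses on something with over 40 N, if the wrist force passes 120 N, or if a joint passes its speed limit or range.

## Working session

There is one attempt and no reset: what is moved stays moved. The work goes in short steps, Python scripts to look and compute and a tool call to move; the robot and the scene stay as the last step left them, time stands still between calls to the robot, and variables do not carry over. Pictures are saved under pics/ and viewed, and the job is handed in when it is done.

Besides the shell and the picture viewer there is one more tool, called after "Emit:" by a JSON object that holds its "method" and its "body", one argument or row to a line. carry_out: Moves the arm, as the interface text tells. Its arguments: {"type":"object","properties":{"series":{"type":"array"},"jaw":{"type":"number"}},"required":["series"]}

```bash
ls; mkdir -p pics; python3 - <<'E'
from rig import manip, optics
import cv2,json
print(manip.observe())
for n in("side","top"):
    c=optics.camera(n); cv2.imwrite(f"pics/{n}0.png",c["pixels"][:,:,::-1])
    print({k:c[k] for k in c if k!="pixels"})
E
```

```text
pics
{'clock': 0.0, 'q': array([ 1.06996811,  0.39922557,  0.04499851,  1.53791651, -0.01868542,
        1.20687313, -0.05070198]), 'joint_vel': array([ 5.37182762e-04,  6.48093383e-04,  1.39223689e-03, -3.26780512e-06,
       -1.26959461e-03, -1.56059592e-04,  1.19221618e-03]), 'joint_efforts': array([ 2.61194209e-04, -4.75118673e+01,  1.36486128e+00, -2.54215443e+01,
        1.16894257e-02,  9.56428150e-03,  1.29342041e-05]), 'tool_pos': array([ 253.99792477, -597.61705739,  230.22481254]), 'tcp_rot': array([-3.07646183e+00, -6.26793917e-01,  8.40127665e-04]), 'force': array([ 0.53601323, -0.54601625, -0.72819052]), 'ft_torque': array([0.03065363, 0.01188813, 0.00980743]), 'opening': 0.9986846785449103}
{'camera_matrix': array([[569.8746365 ,   0.        , 319.27986647],
       [  0.        , 569.8746365 , 233.93275867],
       [  0.        ,   0.        ,   1.        ]]), 'distortion': array([-0.08455143,  0.        ,  0.        ,  0.        ,  0.        ]), 'rvec': array([ 0.97106779, -2.37308323,  1.12595767]), 'tvec': array([366.80770653, 300.57088553, 910.54222049])}
{'camera_matrix': array([[623.49770185,   0.        , 313.89099538],
       [  0.        , 623.49770185, 240.60797123],
       [  0.        ,   0.        ,   1.        ]]), 'distortion': array([-0.18302755,  0.        ,  0.        ,  0.        ,  0.        ]), 'rvec': array([ 2.14404658, -2.16233001,  0.11471774]), 'tvec': array([  -2.36287097,  526.25144178, 1457.89486974])}
```

View pics/side0.png

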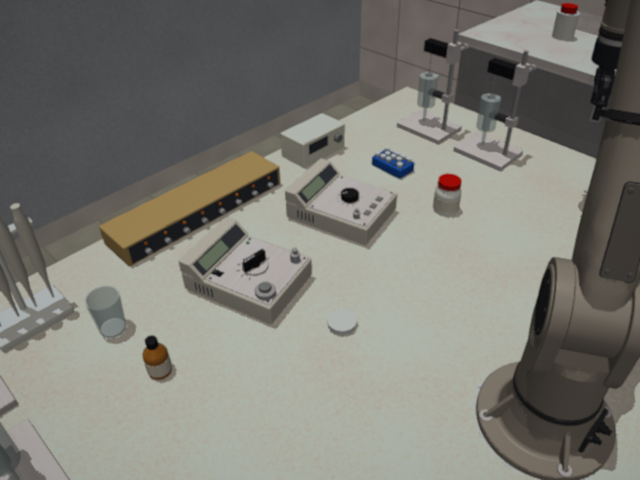

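View pics/top0.png

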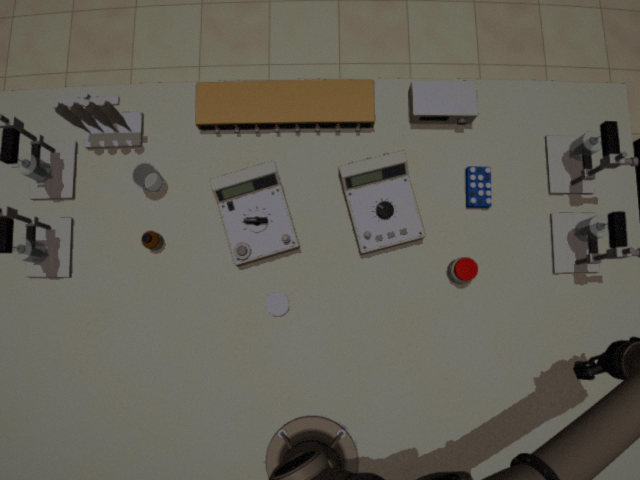

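```bash
python3 - <<'E'
import cv2
a=cv2.imread("pics/top0.png")[155:275,200:310]; cv2.imwrite("pics/tc.png",cv2.resize(a,None,fx=5,fy=5,interpolation=cv2.INTER_CUBIC))
a=cv2.imread("pics/side0.png")[215:325,175:320]; cv2.imwrite("pics/sc.png",cv2.resize(a,None,fx=5,fy=5,interpolation=cv2.INTER_CUBIC))
E
```

```text
(no output)
```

View pics/tc.png

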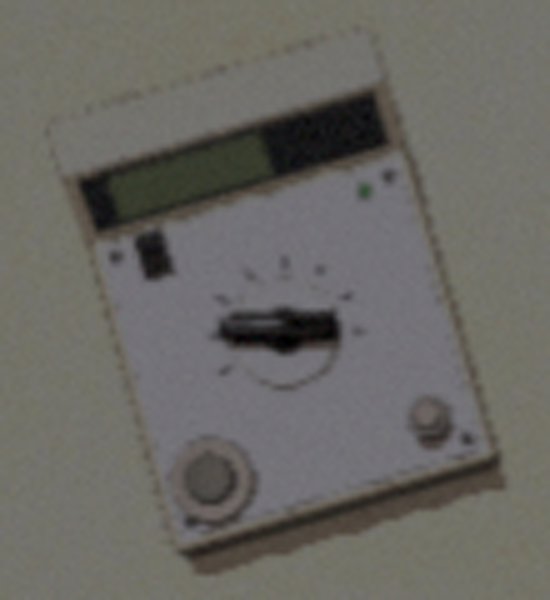

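View pics/sc.png

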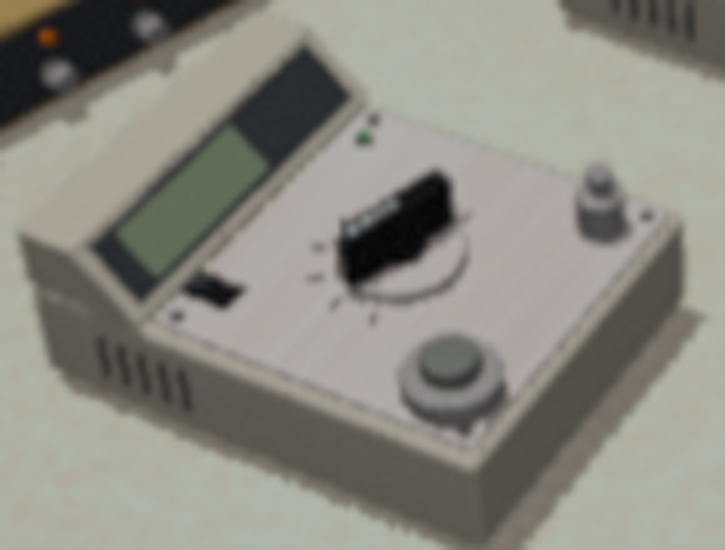

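```bash
cat > h.py <<'E'
import numpy as np, cv2
from rig import manip, optics
def cam(n):
    c=optics.camera(n); return c
def ray(c,px):
    p=cv2.undistortPoints(np.array([[px]],float),c["camera_matrix"],c["distortion"])[0,0]
    R=cv2.Rodrigues(c["rvec"])[0]; o=-R.T@c["tvec"]; d=R.T@np.array([p[0],p[1],1]); return o,d
def onz(c,px,z):
    o,d=ray(c,px); return o+d*(z-o[2])/d[2]
def proj(c,P):
    return cv2.projectPoints(np.array(P,float).reshape(-1,3),c["rvec"],c["tvec"],c["camera_matrix"],c["distortion"])[0][:,0]
def crop(c,x0,y0,x1,y1,f,name,pts=None,gain=1.6):
    a=np.clip(c["pixels"][y0:y1,x0:x1,::-1].astype(float)*gain,0,255).astype(np.uint8)
    a=cv2.resize(a,None,fx=f,fy=f,interpolation=cv2.INTER_CUBIC)
    if pts is not None:
        for poly in pts:
            q=((proj(c,poly)-[x0,y0]+.5)*f-.5).round().astype(int)
            cv2.polylines(a,[q.reshape(-1,1,2)],False,(0,0,255),1)
    cv2.imwrite(name,a)
E
python3 - <<'E'
from h import *
t=cam("top");s=cam("side")
T=lambda x,y,z:onz(t,((x+.5)/5-.5+200,(y+.5)/5-.5+155),z).round(1)
S=lambda x,y,z:onz(s,((x+.5)/5-.5+175,(y+.5)/5-.5+215),z).round(1)
print("front left corner",T(182,547,55),S(470,468,55))
print("front right",T(492,460,55),S(683,228,55))
print("button top z66",T(209,476,66),S(450,358,66))
print("skirt c z62",T(284,332,62))
print("weight top",T(431,410,85),S(600,178,85))
print("tip z85",T(220,326,85),"tail",T(340,326,85))
print("side tip top z85",S(342,232,85),"tail",S(443,180,85))
E
```

```text
front left corner [469.7 176.5  55. ] [467.5 180.2  55. ]
front right [509.6  30.3  55. ] [505.7  33.7  55. ]
button top z66 [502.  162.4  66. ] [507.1 154.5  66. ]
skirt c z62 [570.3 127.9  62. ]
weight top [529.7  57.2  85. ] [525.5  58.9  85. ]
tip z85 [569.9 155.3  85. ] tail [569.3  99.4  85. ]
side tip top z85 [573.7 149.9  85. ] tail [569.  102.6  85. ]
```

```bash
cat > ov.py <<'E'
from h import *
def polys(cx,cy,yaw,v):
    y=np.radians(yaw);R=np.array([[np.cos(y),-np.sin(y)],[np.sin(y),np.cos(y)]])
    W=lambda P:[[*(R@np.array(p[:2])+[cx,cy]),p[2]] for p in P]
    out=[W([(-105,80,55),(-105,-80,55),(-105,-80,0)]),W([(-105,80,0),(-105,80,55),(50,80,55)]),W([(-105,-80,55),(50,-80,55)])]
    th=np.linspace(0,2*np.pi,40)
    out.append(W([(-20+26*np.cos(a),26*np.sin(a),62) for a in th]))
    out.append(W([(-78+12*np.cos(a),52+12*np.sin(a),66) for a in th]))
    b=np.radians(105)-v; u=np.array([np.cos(b),np.sin(b)]);n=np.array([-u[1],u[0]]);o=np.array([-20,0])
    for z in (85,):
        out.append(W([(*(o+r*u+k*n),z) for r,k in((29,5.5),(29,-5.5),(-26,-5.5),(-26,5.5),(29,5.5))]))
    return out
E
python3 - <<'E'
from ov import *
P=polys(589,133,15.3,.524)
t=cam("top");s=cam("side")
crop(t,205,155,305,275,5,"pics/t1.png",P);crop(s,175,215,320,325,5,"pics/s1.png",P)
import subprocess
a=cv2.imread("pics/t1.png");b=cv2.imread("pics/s1.png");
E
```

```text
(no output)
```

View pics/t1.png

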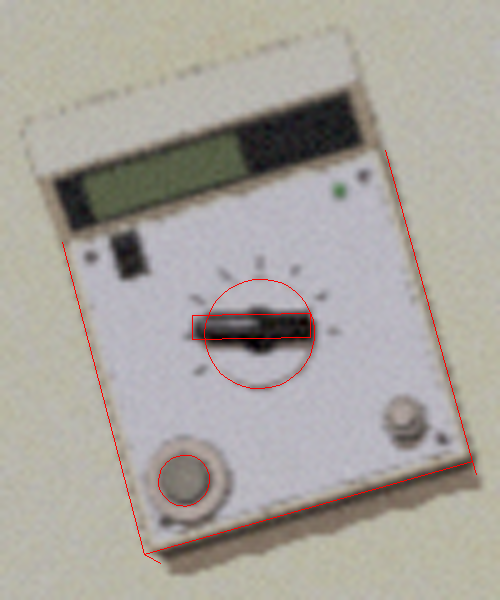

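View pics/s1.png

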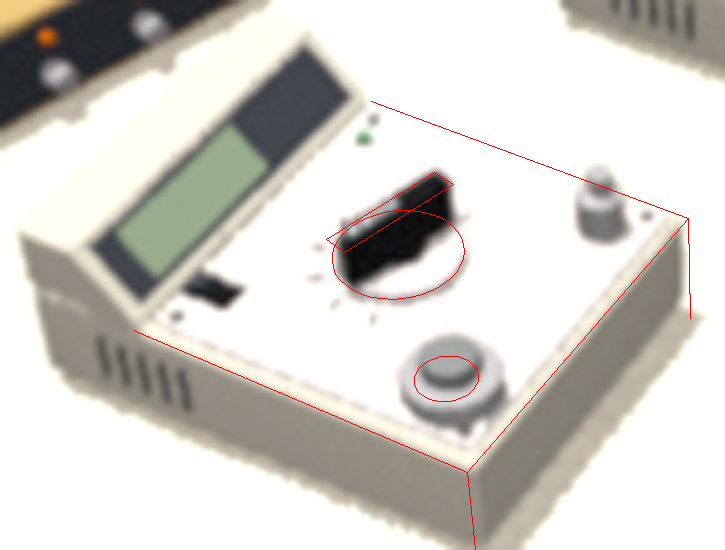

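```bash
cat >> h.py <<'E'
from scipy.spatial.transform import Rotation as Ro
def st():
    o=manip.observe(); R=Ro.from_rotvec(o["tcp_rot"]).as_matrix()
    yaw=np.degrees(np.arctan2(R[1,0],R[0,0]))
    print("t",round(o["clock"],2),"pos",o["tool_pos"].round(1),"yaw",round(yaw,2),"tilt",R[:,2].round(3),"q",o["q"].round(2),"F",o["force"].round(1),"op",round(o["opening"],2))
    return o,R,yaw
def delta(target,frm=None):
    o,R,yaw=st(); d=R.T@(np.array(target)-(o["tool_pos"] if frm is None else frm)); print("tool delta",d.round(1)); return d
def tri(c1,p1,c2,p2):
    o1,d1=ray(c1,p1);o2,d2=ray(c2,p2);A=np.c_[d1,-d2];k=np.linalg.lstsq(A,o2-o1,rcond=None)[0]
    a=o1+k[0]*d1;b=o2+k[1]*d2;return (a+b)/2,np.linalg.norm(a-b)
E
python3 - <<'E'
from h import *
d=delta([480,-200,230]);o,R,y=st(); print(R.T@np.array([40,350,-30.]))
t=cam("top");s=cam("side")
f=lambda x,y,x0,y0:((x+.5)/5-.5+x0,(y+.5)/5-.5+y0)
print(tri(t,f(184,478,205,155),s,f(450,355,175,215)))
print(tri(t,f(405,408,205,155),s,f(600,180,175,215)))
E
```

```text
t 0.3 pos [ 254.1 -598.1  231. ] yaw 23.02 tilt [-0.     0.001 -1.   ] q [ 1.07  0.4   0.05  1.54 -0.02  1.21 -0.05] F [-0.3  0.4  0.8] op 1.0
tool delta [ 363.6 -278.     1.1]
t 0.3 pos [ 254.1 -598.1  231. ] yaw 23.02 tilt [-0.     0.001 -1.   ] q [ 1.07  0.4   0.05  1.54 -0.02  1.21 -0.05] F [-0.3  0.4  0.8] op 1.0
[ 173.71055801 -306.45462966   30.16955412]
(array([499.51168985, 160.63405006,  77.07590342]), np.float64(0.9982628895945465))
(array([530.11156373,  56.938684  ,  80.24867341]), np.float64(2.9738067589085313))
```

Emit:
{"method": "carry_out", "body": {
  "series": [
    [15,-11,0,0,0,0],
    [30,-23,0,0,0,0],
    [32,-25,0,0,0,0],
    [32,-25,0,0,0,0],
    [32,-25,0,0,0,0],
    [32,-25,0,0,0,0],
    [32,-25,0,0,0,0],
    [32,-25,0,0,0,0],
    [32,-25,0,0,0,0],
    [32,-25,0,0,0,0],
    [32,-25,0,0,0,0],
    [20,-20,0,0,0,0]
  ],
  "jaw": 1
}}

```text
clock: 1.4
tool_pos: [472.2, -199.3, 231.8]
tcp_rot: [-3.077, -0.633, -0.004]
force: [0.5, -0.4, -0.2]
opening: -0.0
```

```bash
python3 - <<'E'
from h import *
delta([510,145,200])
E
```

```text
t 1.4 pos [ 472.2 -199.3  231.8] yaw 23.26 tilt [ 0.002  0.001 -1.   ] q [ 0.52  0.16 -0.22  1.86  0.04  1.13 -0.88] F [ 0.5 -0.4 -0.2] op -0.0
tool delta [ 170.6 -301.4   32.2]
```

Emit:
{"method": "carry_out", "body": {
  "series": [
    [10,-18,2,0,0,0],
    [15,-26,3,0,0,-4],
    [15,-26,3,0,0,0],
    [15,-26,3,0,0,0],
    [15,-26,3,0,0,0],
    [15,-26,3,0,0,0],
    [15,-26,3,0,0,0],
    [15,-26,3,0,0,0],
    [15,-26,3,0,0,0],
    [15,-26,3,0,0,0],
    [15,-26,3,0,0,0],
    [10,-20,0,0,0,0]
  ]
}}

```text
clock: 2.4
tool_pos: [489.2, 141.8, 199.1]
tcp_rot: [-3.053, -0.737, -0.0]
force: [0.6, -0.5, -0.4]
opening: 0.002
```

Emit:
{"method": "carry_out", "body": {
  "series": [
    [0,0,0,0,0,-5],
    [0,0,0,0,0,-7],
    [0,0,0,0,0,-7],
    [0,0,0,0,0,-7],
    [0,0,0,0,0,-7],
    [0,0,0,0,0,-7],
    [0,0,0,0,0,-7],
    [0,0,0,0,0,-7],
    [0,0,0,0,0,-7],
    [0,0,0,0,0,-7],
    [0,0,0,0,0,-7],
    [0,0,0,0,0,-7]
  ]
}}

```text
clock: 3.4
tool_pos: [489.6, 138.9, 199.4]
tcp_rot: [1.816, 2.563, 0.0]
force: [-0.1, 0.3, 0.7]
opening: -0.001
```

Emit:
{"method": "carry_out", "body": {
  "series": [
    [0,0,0,0,0,-7],
    [0,0,0,0,0,-7],
    [0,0,0,0,0,-7],
    [0,0,0,0,0,-7],
    [0,0,0,0,0,-7],
    [0,0,0,0,0,-7],
    [0,0,0,0,0,-7],
    [0,0,0,0,0,-7],
    [0,0,0,0,0,-7],
    [0,0,0,0,0,-7],
    [0,0,0,0,0,0]
  ]
}}

```text
clock: 4.32
tool_pos: [489.6, 138.9, 199.3]
tcp_rot: [0.024, 3.141, 0.0]
force: [0.9, -0.0, 0.3]
opening: -0.001
```

```bash
python3 - <<'E'
from h import *
delta([543,148.7,110])
s=cam("side")
crop(s,175,115,335,325,4,"pics/s2.png",gain=1.3)
E
```

```text
t 4.32 pos [489.6 138.9 199.3] yaw 179.12 tilt [ 0.  0. -1.] q [ 0.39  0.26 -0.88  1.89  0.22  1.09  0.99] F [ 0.9 -0.   0.3] op -0.0
tool delta [-53.2  10.7  89.3]
```

View pics/s2.png

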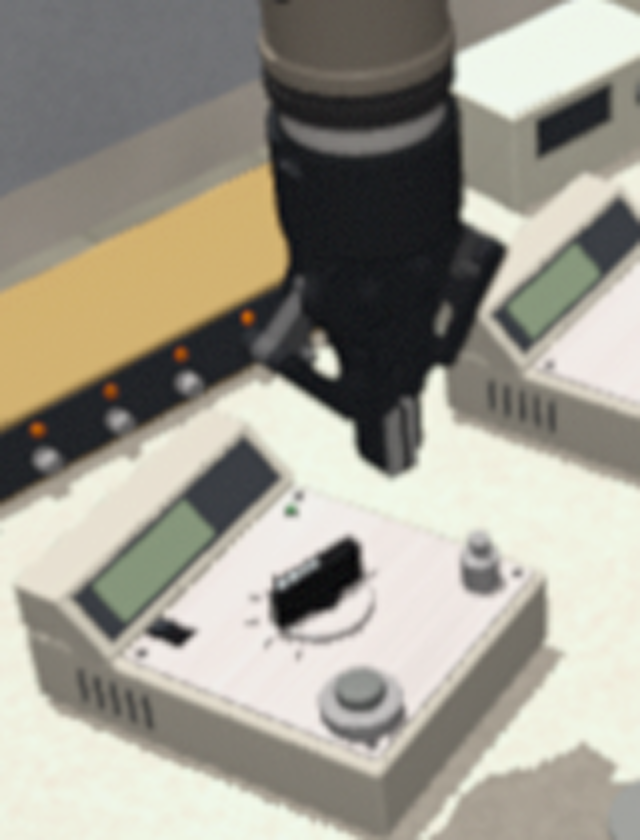

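Emit:
{"method": "carry_out", "body": {
  "series": [
    [-10,2,10,0,0,-1.2],
    [-11,2,16,0,0,0],
    [-11,3,16,0,0,0],
    [-10,2,16,0,0,0],
    [-8,1,16,0,0,0],
    [0,0,15,0,0,0],
    [0,0,15,0,0,0],
    [0,0,14,0,0,0],
    [0,0,8,0,0,0],
    [0,0,3,0,0,0],
    [0,0,2,0,0,0],
    [0,0,0,0,0,0]
  ]
}}

```text
clock: 5.37
tool_pos: [539.8, 149.1, 68.5]
tcp_rot: [-0.005, 3.141, 0.0]
force: [-0.2, -0.3, -0.0]
opening: 0.001
```

```bash
python3 - <<'E'
from h import *
delta([543,148.7,69])
s=cam("side")
crop(s,195,195,305,305,7,"pics/s3.png",gain=1.3)
E
```

```text
t 5.37 pos [539.8 149.1  68.5] yaw -179.8 tilt [ 0.001  0.    -1.   ] q [ 0.25  0.52 -0.76  1.9   0.45  0.91  0.84] F [-0.2 -0.3 -0. ] op 0.0
tool delta [-3.2 -0.4 -0.5]
```

View pics/s3.png

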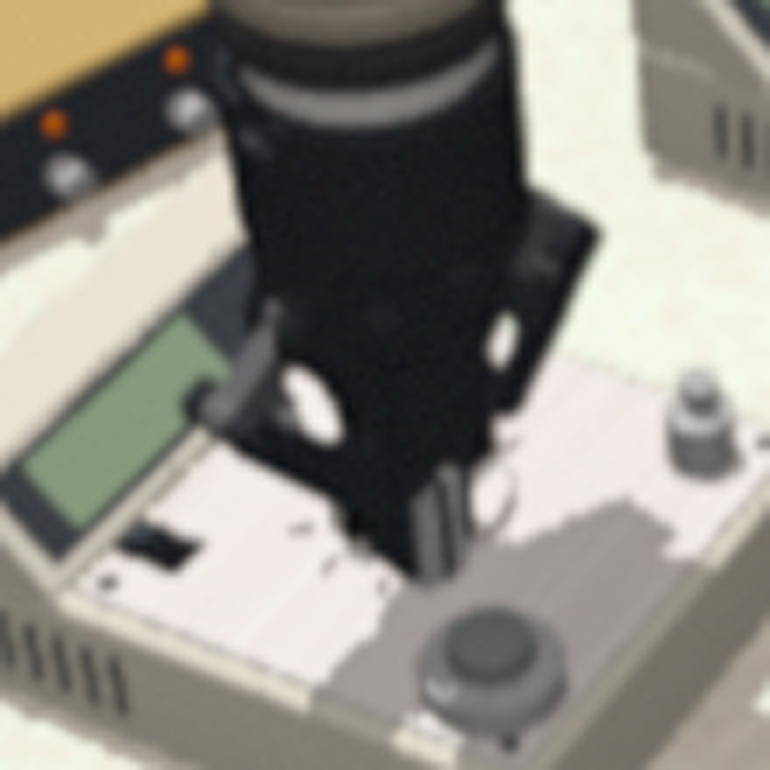

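Emit:
{"method": "carry_out", "body": {
  "series": [
    [-4,0,0,0,0,0],
    [-4,0,0,0,0,0],
    [-1,0,0,0,0,0],
    [-1,0,0,0,0,0],
    [-1,0,0,0,0,0],
    [0,0,0,0,0,0]
  ]
}}

```text
clock: 5.92
tool_pos: [550.8, 149.0, 68.3]
tcp_rot: [-0.006, 3.141, 0.0]
force: [-0.2, -0.5, -0.3]
opening: 0.004
```

Emit:
{"method": "carry_out", "body": {
  "series": [
    [-1,0,0,0,0,0],
    [0,0,0,0,0,0]
  ]
}}

```text
clock: 6.08
tool_pos: [551.6, 149.0, 68.3]
tcp_rot: [-0.006, 3.142, -0.0]
force: [-1.0, -0.4, 0.1]
opening: 0.001
```

Emit:
{"method": "carry_out", "body": {
  "series": [
    [-1,0,0,0,0,0],
    [0,0,0,0,0,0]
  ]
}}

```text
clock: 6.25
tool_pos: [552.7, 149.0, 68.3]
tcp_rot: [-0.006, 3.141, -0.0]
force: [0.3, 0.1, -0.0]
opening: 0.0
```

Emit:
{"method": "carry_out", "body": {
  "series": [
    [-1,0,0,0,0,0],
    [0,0,0,0,0,0]
  ]
}}

```text
clock: 6.42
tool_pos: [553.7, 149.0, 68.3]
tcp_rot: [-0.006, 3.141, -0.0]
force: [0.4, 0.5, -0.0]
opening: -0.003
```

Emit:
{"method": "carry_out", "body": {
  "series": [
    [-1,0,0,0,0,0],
    [0,0,0,0,0,0]
  ]
}}

```text
clock: 6.58
tool_pos: [554.7, 149.0, 68.3]
tcp_rot: [-0.006, 3.141, -0.0]
force: [0.3, 0.1, 0.0]
opening: -0.001
```

Emit:
{"method": "carry_out", "body": {
  "series": [
    [-1,0,0,0,0,0],
    [0,0,0,0,0,0]
  ]
}}

```text
clock: 6.75
tool_pos: [555.3, 149.1, 68.2]
tcp_rot: [0.006, -3.141, 0.0]
force: [-1.4, 0.6, 0.3]
opening: 0.001
```

Emit:
{"method": "carry_out", "body": {
  "series": [
    [-0.56,0.39,0,0,0,1.5],
    [-0.56,0.39,0,0,0,1.5],
    [-0.56,0.39,0,0,0,1.5],
    [-0.56,0.39,0,0,0,1.5]
  ]
}}

```text
clock: 7.08
tool_pos: [556.3, 150.4, 68.0]
tcp_rot: [-0.162, -3.134, 0.002]
force: [-6.0, -0.5, 3.3]
opening: 0.003
```

Emit:
{"method": "carry_out", "body": {
  "series": [
    [-0.56,0.39,0,0,0,1.5],
    [-0.56,0.39,0,0,0,1.5],
    [-0.56,0.39,0,0,0,1.5]
  ]
}}

```text
clock: 7.33
tool_pos: [557.1, 151.4, 67.9]
tcp_rot: [-0.284, -3.124, 0.003]
force: [-7.2, -0.4, 4.8]
opening: 0.002
```

Emit:
{"method": "carry_out", "body": {
  "series": [
    [-0.56,0.39,0,0,0,1.5],
    [-0.56,0.39,0,0,0,1.5]
  ]
}}

```text
clock: 7.5
tool_pos: [558.8, 152.2, 67.9]
tcp_rot: [-0.366, -3.116, 0.003]
force: [-5.9, -0.3, 3.2]
opening: 0.001
```

Emit:
{"method": "carry_out", "body": {
  "series": [
    [-0.56,0.39,0,0,0,1.5],
    [-0.56,0.39,0,0,0,1.5]
  ]
}}

```text
clock: 7.67
tool_pos: [561.7, 152.9, 68.0]
tcp_rot: [-0.448, -3.109, -0.0]
force: [-2.3, 0.7, -1.5]
opening: -0.007
```

```bash
python3 - <<'E'
from h import *
st()
s=cam("side")
crop(s,195,195,305,305,7,"pics/s4.png",gain=1.3)
t=cam("top")
crop(t,205,155,305,275,6,"pics/t4.png",gain=1.6)
E
```

```text
t 7.67 pos [561.7 152.9  68. ] yaw 163.61 tilt [-0.001  0.    -1.   ] q [ 0.19  0.53 -0.69  1.84  0.42  0.91  0.59] F [-2.3  0.7 -1.5] op -0.01
```

View pics/s4.png

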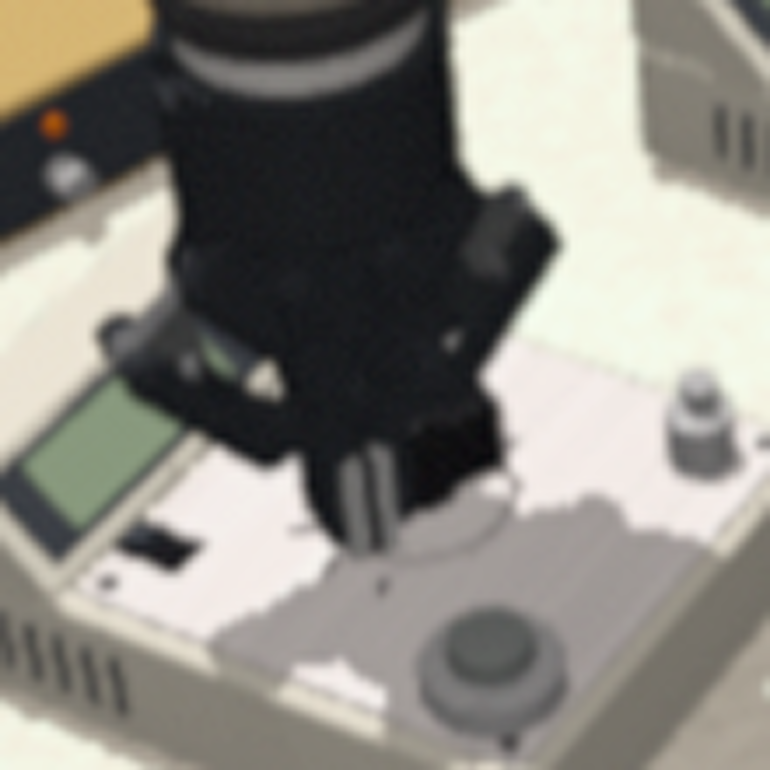

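View pics/t4.png

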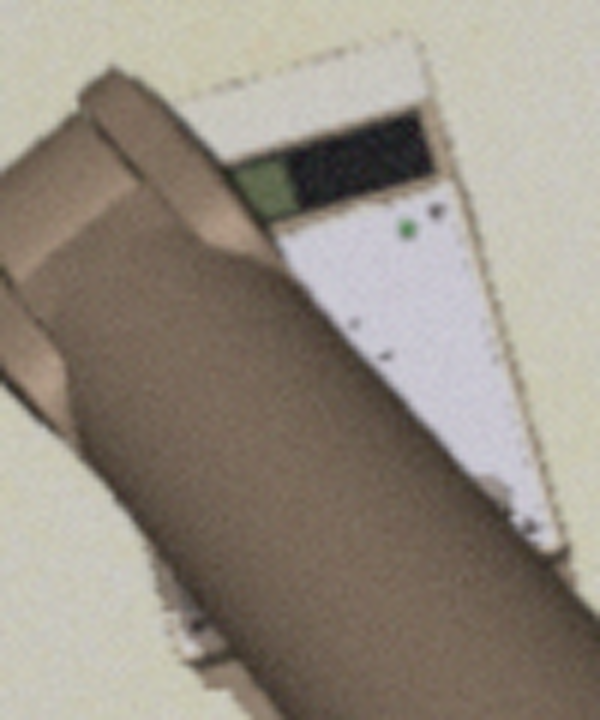

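Emit:
{"method": "carry_out", "body": {
  "series": [
    [0,0,0,0,0,0],
    [0,0,0,0,0,0]
  ]
}}

```text
clock: 7.93
tool_pos: [563.3, 152.4, 68.6]
tcp_rot: [0.445, 3.108, 0.001]
force: [0.0, -0.6, -0.2]
opening: 0.001
```

```bash
python3 - <<'E'
from h import *
st()
s=cam("side")
crop(s,215,225,295,285,10,"pics/s5.png",gain=2)
E
```

```text
t 7.93 pos [563.3 152.4  68.6] yaw 163.71 tilt [ 0.002  0.    -1.   ] q [ 0.19  0.53 -0.69  1.84  0.42  0.91  0.6 ] F [ 0.  -0.6 -0.2] op 0.0
```

View pics/s5.png

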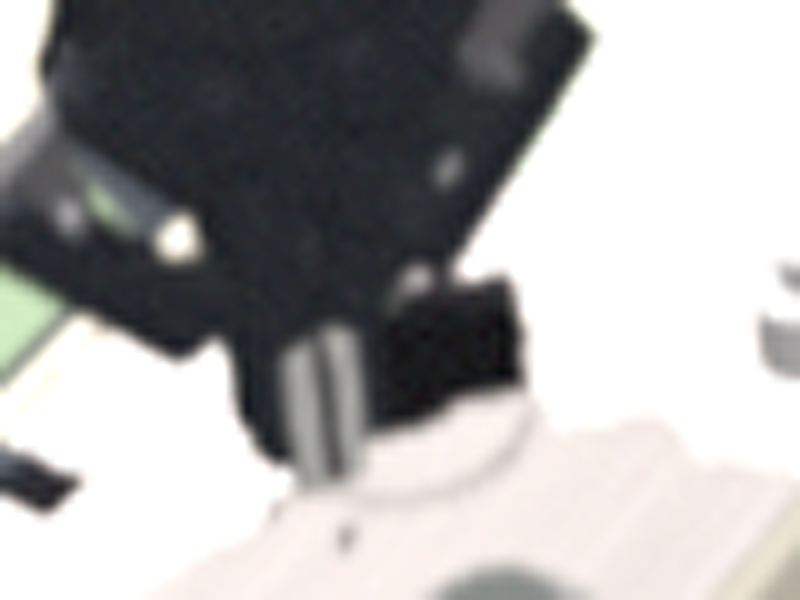

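Emit:
{"method": "carry_out", "body": {
  "series": [
    [-1.13,0.78,0,0,0,3],
    [-1.13,0.78,0,0,0,3],
    [-1.13,0.78,0,0,0,3],
    [-1.13,0.78,0,0,0,3],
    [-0.56,0.39,0,0,0,1.5]
  ]
}}

```text
clock: 8.4
tool_pos: [568.9, 153.8, 68.5]
tcp_rot: [0.81, 3.034, 0.001]
force: [0.1, -0.0, 0.7]
opening: -0.002
```

Emit:
{"method": "carry_out", "body": {
  "series": [
    [-0.56,0.39,0,0,0,1.5],
    [-0.56,0.39,0,0,0,1.5],
    [-0.56,0.39,0,0,0,1.5],
    [-0.56,0.39,0,0,0,1.5],
    [-0.56,0.39,0,0,0,1.5],
    [-0.56,0.39,0,0,0,1.5]
  ]
}}

```text
clock: 8.9
tool_pos: [571.0, 154.8, 68.2]
tcp_rot: [-1.045, -2.96, 0.001]
force: [-4.9, 1.4, 3.4]
opening: -0.002
```

Emit:
{"method": "carry_out", "body": {
  "series": [
    [-0.56,0.39,0,0,0,1.5],
    [-0.56,0.39,0,0,0,1.5],
    [-0.56,0.39,0,0,0,1.5]
  ]
}}

```text
clock: 9.15
tool_pos: [572.2, 155.3, 68.1]
tcp_rot: [-1.159, -2.916, 0.001]
force: [-7.4, 3.0, 4.3]
opening: -0.004
```

```bash
python3 - <<'E'
from ov import *
st()
s=cam("side")
crop(s,215,225,295,285,10,"pics/s6.png",gain=2,pts=polys(590.5,133,15.3,1.047)[-1:])
E
```

```text
t 9.15 pos [572.2 155.3  68.1] yaw 136.64 tilt [-0.004  0.001 -1.   ] q [ 0.11  0.52 -0.58  1.82  0.35  0.91  0.18] F [-7.4  3.   4.3] op -0.0
```

View pics/s6.png

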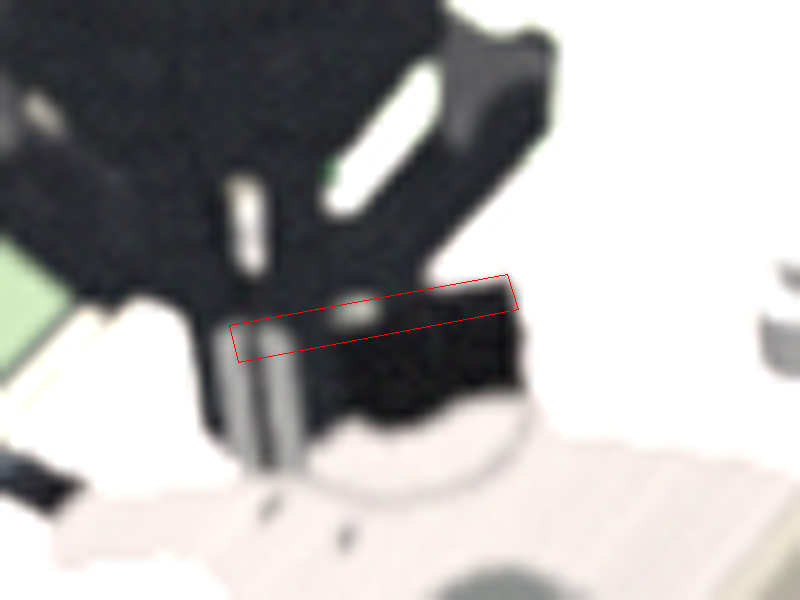

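Emit:
{"method": "carry_out", "body": {
  "series": [
    [-0.56,0.39,0,0,0,1.5],
    [-0.56,0.39,0,0,0,1.5]
  ]
}}

```text
clock: 9.37
tool_pos: [572.8, 155.6, 68.1]
tcp_rot: [-1.234, -2.884, 0.001]
force: [-8.5, 4.0, 5.6]
opening: -0.001
```

Emit:
{"method": "carry_out", "body": {
  "series": [
    [-0.56,0.39,0,0,0,1.5],
    [0,0,0,0,0,0]
  ]
}}

```text
clock: 9.53
tool_pos: [573.3, 155.7, 68.1]
tcp_rot: [-1.271, -2.867, 0.002]
force: [-8.3, 3.2, 5.1]
opening: -0.001
```

Emit:
{"method": "carry_out", "body": {
  "series": [
    [-0.56,0.39,0,0,0,1.5],
    [0,0,0,0,0,0]
  ]
}}

```text
clock: 9.7
tool_pos: [574.5, 155.5, 68.1]
tcp_rot: [-1.308, -2.851, 0.001]
force: [-6.2, 2.8, 3.6]
opening: 0.001
```

Emit:
{"method": "carry_out", "body": {
  "series": [
    [-0.56,0.39,0,0,0,1.5],
    [0,0,0,0,0,0],
    [0,0,0,0,0,0]
  ]
}}

```text
clock: 9.95
tool_pos: [577.3, 154.4, 68.2]
tcp_rot: [-1.346, -2.838, -0.002]
force: [-1.8, 2.7, -0.6]
opening: 0.001
```

Emit:
{"method": "carry_out", "body": {
  "series": [
    [0,0,0,0,0,0],
    [0,0,0,0,0,0]
  ]
}}

```text
clock: 10.12
tool_pos: [578.7, 152.2, 68.3]
tcp_rot: [1.347, 2.836, -0.0]
force: [-0.8, -0.2, -0.5]
opening: -0.001
```

```bash
python3 - <<'E'
from ov import *
st()
s=cam("side")
crop(s,215,225,295,285,10,"pics/s7.png",gain=2,pts=polys(590.5,133,15.3,1.571)[-1:])
E
```

```text
t 10.12 pos [578.7 152.2  68.3] yaw 129.19 tilt [ 0.002 -0.001 -1.   ] q [ 0.09  0.52 -0.54  1.81  0.34  0.9   0.07] F [-0.8 -0.2 -0.5] op -0.0
```

View pics/s7.png

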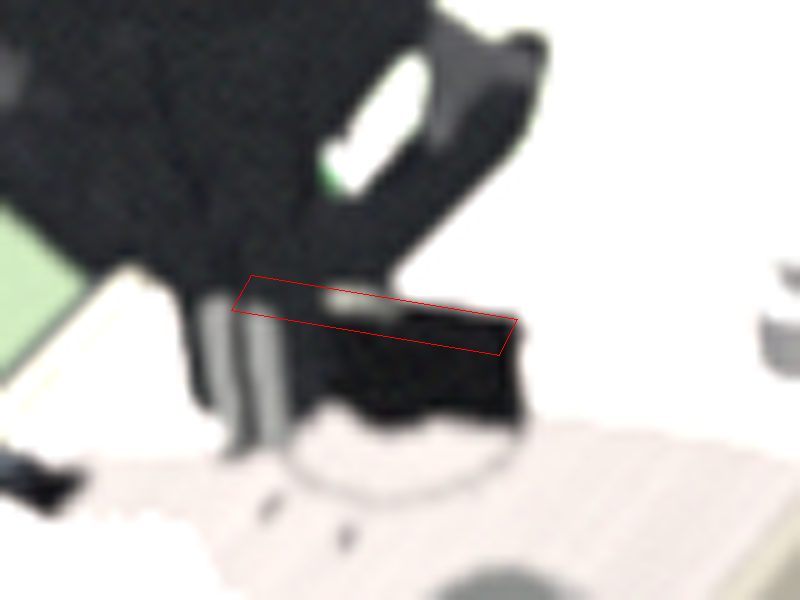

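Emit:
{"method": "carry_out", "body": {
  "series": [
    [-1.13,0.78,0,0,0,3],
    [-1.13,0.78,0,0,0,3],
    [-1.13,0.78,0,0,0,3],
    [-0.56,0.39,0,0,0,1.5],
    [-0.56,0.39,0,0,0,1.5],
    [-0.56,0.39,0,0,0,1.5],
    [-0.56,0.39,0,0,0,1.5],
    [-0.56,0.39,0,0,0,1.5],
    [-0.56,0.39,0,0,0,1.5]
  ]
}}

```text
clock: 10.92
tool_pos: [584.5, 150.8, 68.3]
tcp_rot: [-1.776, -2.59, -0.0]
force: [-3.0, 3.1, 1.5]
opening: -0.001
```

Emit:
{"method": "carry_out", "body": {
  "series": [
    [-0.56,0.39,0,0,0,1.5],
    [-0.56,0.39,0,0,0,1.5],
    [-0.56,0.39,0,0,0,1.5]
  ]
}}

```text
clock: 11.17
tool_pos: [585.7, 150.7, 68.3]
tcp_rot: [-1.875, -2.518, -0.001]
force: [-3.6, 6.1, 2.5]
opening: 0.002
```

Emit:
{"method": "carry_out", "body": {
  "series": [
    [-0.56,0.39,0,0,0,1.5],
    [-0.56,0.39,0,0,0,1.5]
  ]
}}

```text
clock: 11.33
tool_pos: [586.5, 150.6, 68.3]
tcp_rot: [-1.939, -2.468, -0.002]
force: [-5.6, 5.7, 1.3]
opening: 0.003
```

Emit:
{"method": "carry_out", "body": {
  "series": [
    [-0.56,0.39,0,0,0,1.5],
    [0,0,0,0,0,0]
  ]
}}

```text
clock: 11.5
tool_pos: [587.5, 149.8, 68.4]
tcp_rot: [-1.971, -2.443, -0.002]
force: [-2.4, 4.7, 2.5]
opening: -0.002
```

Emit:
{"method": "carry_out", "body": {
  "series": [
    [0,0,0,0,0,0],
    [0,0,0,0,0,0]
  ]
}}

```text
clock: 11.67
tool_pos: [588.3, 148.5, 68.3]
tcp_rot: [-1.972, -2.445, -0.002]
force: [-1.6, 3.5, -0.1]
opening: -0.003
```

Emit:
{"method": "carry_out", "body": {
  "series": [
    [-0.56,0.39,0,0,0,1.5],
    [0,0,0,0,0,0],
    [0,0,0,0,0,0]
  ]
}}

```text
clock: 11.92
tool_pos: [589.7, 144.9, 68.2]
tcp_rot: [2.005, 2.416, -0.002]
force: [-0.3, 0.2, -0.4]
opening: -0.002
```

```bash
python3 - <<'E'
from ov import *
st()
s=cam("side")
crop(s,215,225,295,285,10,"pics/s8.png",gain=2,pts=polys(590.5,133,15.3,2.094)[-1:])
E
```

```text
t 11.92 pos [589.7 144.9  68.2] yaw 100.63 tilt [ 0.001 -0.002 -1.   ] q [ 0.01  0.52 -0.42  1.79  0.27  0.89 -0.35] F [-0.3  0.2 -0.4] op -0.0
```

View pics/s8.png

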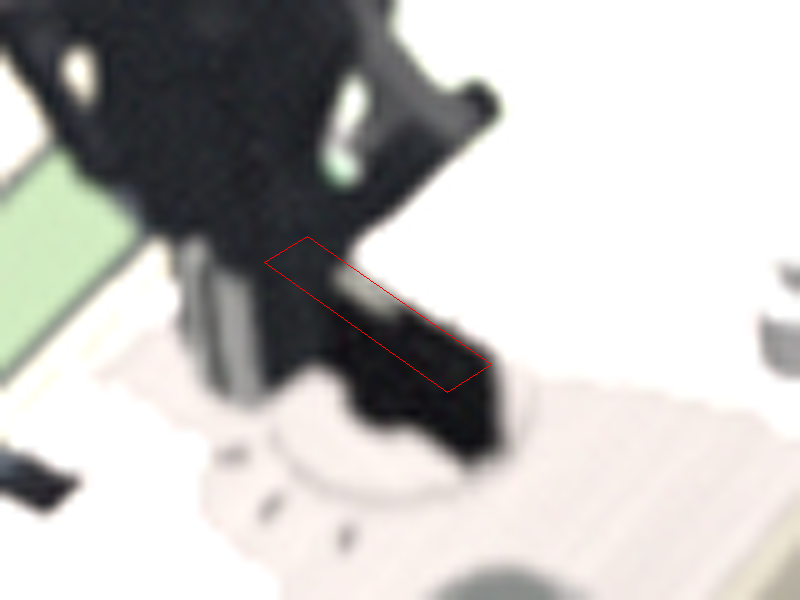

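Emit:
{"method": "carry_out", "body": {
  "series": [
    [-1.13,0.78,0,0,0,3],
    [-1.13,0.78,0,0,0,3],
    [-1.13,0.78,0,0,0,3],
    [-0.56,0.39,0,0,0,1.5],
    [-0.56,0.39,0,0,0,1.5],
    [-0.56,0.39,0,0,0,1.5],
    [-0.56,0.39,0,0,0,1.5],
    [-0.56,0.39,0,0,0,1.5],
    [-0.56,0.39,0,0,0,1.5]
  ]
}}

```text
clock: 12.72
tool_pos: [594.0, 141.5, 68.4]
tcp_rot: [-2.359, -2.074, -0.002]
force: [0.7, 2.9, -1.4]
opening: 0.001
```

Emit:
{"method": "carry_out", "body": {
  "series": [
    [-0.56,0.39,0,0,0,1.5],
    [-0.56,0.39,0,0,0,1.5],
    [0,0,0,0,0,0]
  ]
}}

```text
clock: 12.97
tool_pos: [594.6, 141.2, 68.4]
tcp_rot: [-2.411, -2.012, -0.004]
force: [0.6, 5.4, -1.3]
opening: -0.001
```

Emit:
{"method": "carry_out", "body": {
  "series": [
    [-0.56,0.39,0,0,0,1.5],
    [0,0,0,0,0,0]
  ]
}}

```text
clock: 13.13
tool_pos: [595.0, 141.1, 68.4]
tcp_rot: [-2.437, -1.98, -0.005]
force: [0.5, 7.1, -2.2]
opening: 0.0
```

Emit:
{"method": "carry_out", "body": {
  "series": [
    [-0.56,0.39,0,0,0,1.5],
    [0,0,0,0,0,0]
  ]
}}

```text
clock: 13.3
tool_pos: [595.3, 140.9, 68.5]
tcp_rot: [-2.462, -1.948, -0.006]
force: [0.4, 6.3, -2.5]
opening: 0.002
```

Emit:
{"method": "carry_out", "body": {
  "series": [
    [-0.56,0.39,0,0,0,1.5],
    [0,0,0,0,0,0],
    [0,0,0,0,0,0]
  ]
}}

```text
clock: 13.55
tool_pos: [595.6, 140.8, 68.5]
tcp_rot: [-2.486, -1.917, -0.006]
force: [1.2, 7.3, -2.9]
opening: 0.0
```

Emit:
{"method": "carry_out", "body": {
  "series": [
    [-0.56,0.39,0,0,0,1.5],
    [0,0,0,0,0,0],
    [0,0,0,0,0,0]
  ]
}}

```text
clock: 13.8
tool_pos: [596.0, 140.5, 68.5]
tcp_rot: [-2.511, -1.884, -0.007]
force: [1.8, 7.9, -3.0]
opening: 0.002
```

Emit:
{"method": "carry_out", "body": {
  "series": [
    [-0.56,0.39,0,0,0,1.5],
    [0,0,0,0,0,0],
    [0,0,0,0,0,0]
  ]
}}

```text
clock: 14.05
tool_pos: [596.4, 139.1, 68.5]
tcp_rot: [-2.536, -1.852, -0.007]
force: [1.4, 5.6, -2.7]
opening: 0.0
```

Emit:
{"method": "carry_out", "body": {
  "series": [
    [-0.56,0.39,0,0,0,1.5],
    [0,0,0,0,0,0],
    [0,0,0,0,0,0]
  ]
}}

```text
clock: 14.3
tool_pos: [596.2, 134.8, 68.4]
tcp_rot: [2.561, 1.817, -0.001]
force: [-0.6, -0.0, -0.5]
opening: -0.001
```

```bash
python3 - <<'E'
from ov import *
st()
s=cam("side")
crop(s,215,225,295,285,10,"pics/s9.png",gain=2,pts=polys(590.5,133,15.3,2.618)[-1:])
E
```

```text
t 14.3 pos [596.2 134.8  68.4] yaw 70.71 tilt [ 0.    -0.001 -1.   ] q [-0.06  0.51 -0.3   1.78  0.19  0.88 -0.79] F [-0.6 -0.  -0.5] op -0.0
```

View pics/s9.png

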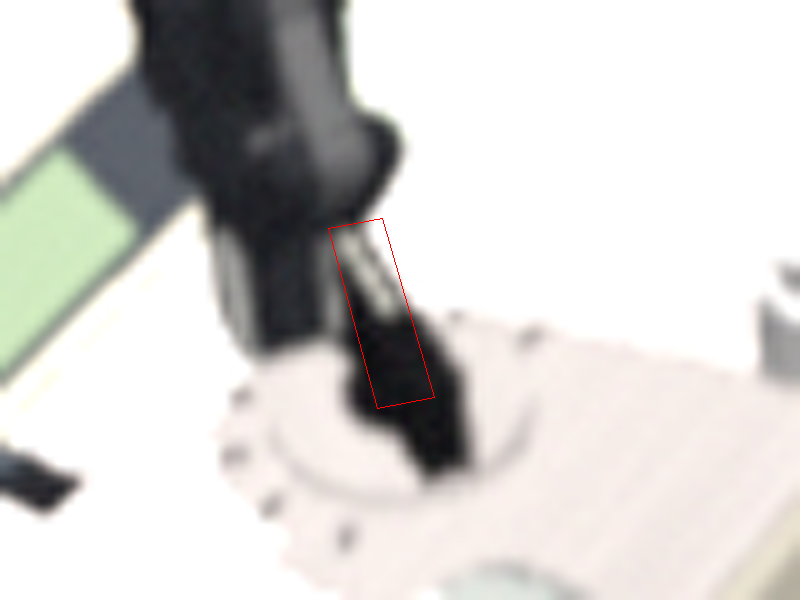

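Emit:
{"method": "carry_out", "body": {
  "series": [
    [3,0,0,0,0,0],
    [4,0,0,0,0,0],
    [1,0,-3,0,0,0],
    [0,0,-12,0,0,0],
    [0,0,-20,0,0,0],
    [0,0,-20,0,0,0],
    [0,0,-20,0,0,0],
    [0,0,-15,0,0,0],
    [0,0,0,0,0,0]
  ]
}}

```text
clock: 15.1
tool_pos: [601.1, 143.6, 163.2]
tcp_rot: [2.56, 1.816, 0.011]
force: [0.3, 0.1, 1.2]
opening: 0.0
```

```bash
python3 - <<'E'
from ov import *
delta([500,162,120])
s=cam("side")
crop(s,175,215,320,325,5,"pics/s10.png",gain=1.3,pts=polys(590.5,133,15.3,2.618)[-1:])
E
```

```text
t 15.1 pos [601.1 143.6 163.2] yaw 70.71 tilt [ 0.008  0.002 -1.   ] q [-0.06  0.41 -0.32  1.69  0.15  1.06 -0.76] F [0.3 0.1 1.2] op 0.0
tool delta [ -16.3 -101.8   42.4]
```

View pics/s10.png

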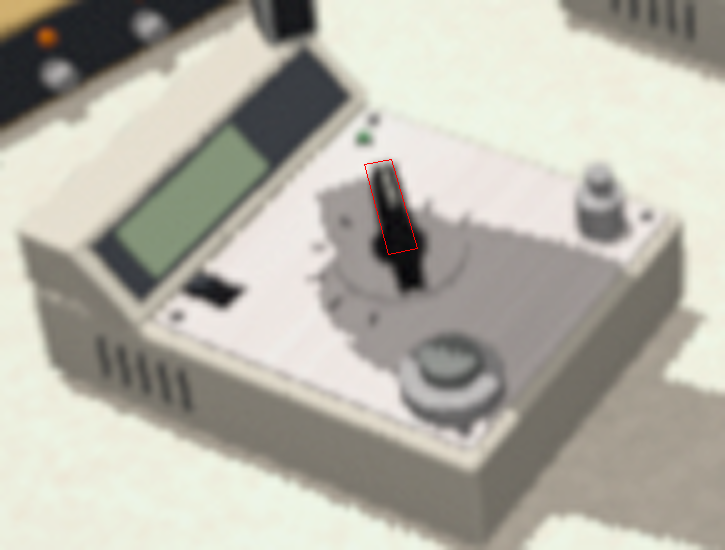

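Emit:
{"method": "carry_out", "body": {
  "series": [
    [-2,-8,0,0,0,0],
    [-2,-15,0,0,0,0],
    [-2,-16,3,0,0,0],
    [-2,-16,6,0,0,0],
    [-2,-16,8,0,0,0],
    [-2,-16,10,0,0,0],
    [-2,-10,10,0,0,0],
    [-2,-5,10,0,0,0],
    [0,0,10,0,0,0],
    [0,0,10,0,0,0],
    [0,0,4,0,0,0],
    [0,0,0,0,0,0]
  ]
}}

```text
clock: 16.15
tool_pos: [496.8, 160.9, 85.8]
tcp_rot: [-2.562, -1.817, 0.004]
force: [-0.1, -0.4, -0.1]
opening: -0.001
```

```bash
python3 - <<'E'
from ov import *
delta([500.5,161.8,85])
s=cam("side")
crop(s,215,225,305,315,8,"pics/s11.png",gain=1.6)
E
```

```text
t 16.15 pos [496.8 160.9  85.8] yaw 70.68 tilt [-0.002 -0.001 -1.   ] q [-0.11  0.35 -0.35  1.98  0.16  0.84 -0.88] F [-0.1 -0.4 -0.1] op -0.0
tool delta [2.1 3.2 0.8]
```

View pics/s11.png

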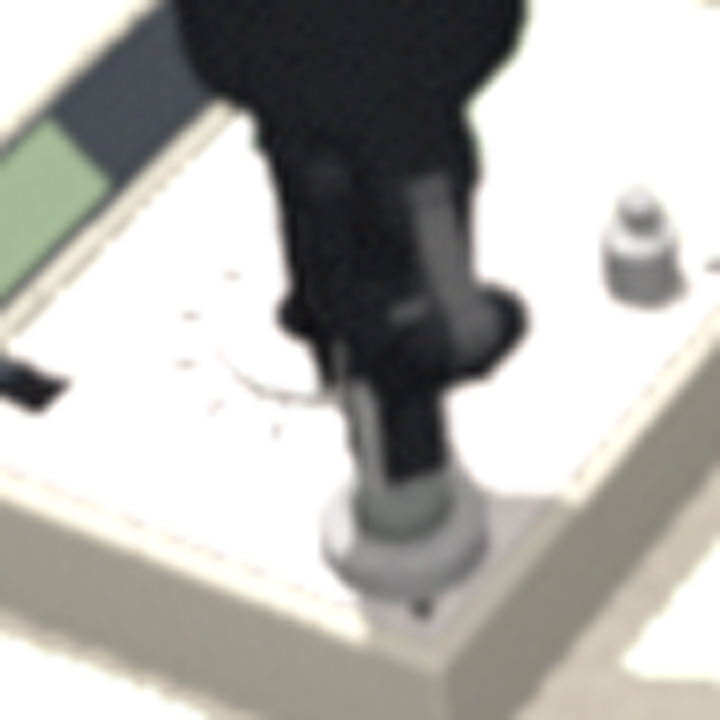

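Emit:
{"method": "carry_out", "body": {
  "series": [
    [2,3,0,0,0,0],
    [0,0,2,0,0,0],
    [0,0,2,0,0,0],
    [0,0,2,0,0,0],
    [0,0,0,0,0,0]
  ]
}}

```text
clock: 16.62
tool_pos: [500.3, 162.2, 81.0]
tcp_rot: [-2.562, -1.818, 0.001]
force: [0.2, -0.3, -0.2]
opening: 0.001
```

Emit:
{"method": "carry_out", "body": {
  "series": [
    [0,0,2,0,0,0],
    [0,0,0,0,0,0]
  ]
}}

```text
clock: 16.78
tool_pos: [500.2, 162.2, 79.0]
tcp_rot: [2.562, 1.818, -0.001]
force: [-0.6, -0.3, -0.1]
opening: 0.002
```

Emit:
{"method": "carry_out", "body": {
  "series": [
    [0,0,2,0,0,0],
    [0,0,0,0,0,0]
  ]
}}

```text
clock: 16.95
tool_pos: [500.3, 162.2, 77.0]
tcp_rot: [2.562, 1.818, -0.001]
force: [-0.5, 0.5, -0.4]
opening: 0.0
```

Emit:
{"method": "carry_out", "body": {
  "series": [
    [0,0,2,0,0,0],
    [0,0,0,0,0,0]
  ]
}}

```text
clock: 17.12
tool_pos: [500.6, 162.4, 75.2]
tcp_rot: [2.562, 1.818, 0.0]
force: [-0.0, -1.2, 1.5]
opening: -0.0
```

Emit:
{"method": "carry_out", "body": {
  "series": [
    [0,0,2,0,0,0],
    [0,0,0,0,0,0]
  ]
}}

```text
clock: 17.28
tool_pos: [500.7, 162.4, 73.3]
tcp_rot: [2.562, 1.818, 0.001]
force: [-0.2, 0.1, 2.3]
opening: 0.003
```

Emit:
{"method": "carry_out", "body": {
  "series": [
    [0,0,2,0,0,0],
    [0,0,0,0,0,0]
  ]
}}

```text
clock: 17.45
tool_pos: [500.7, 162.4, 71.3]
tcp_rot: [2.562, 1.818, 0.001]
force: [0.9, -0.2, 2.9]
opening: -0.0
```

Emit:
{"method": "carry_out", "body": {
  "series": [
    [0,0,2,0,0,0],
    [0,0,0,0,0,0]
  ]
}}

```text
clock: 17.62
tool_pos: [500.8, 162.5, 70.9]
tcp_rot: [2.562, 1.818, -0.0]
force: [-3.7, -2.2, 14.2]
opening: -0.004
```

Emit:
{"method": "carry_out", "body": {
  "series": [
    [0,0,1,0,0,0],
    [0,0,0,0,0,0]
  ]
}}

```text
clock: 17.78
tool_pos: [500.8, 162.5, 70.7]
tcp_rot: [2.561, 1.817, -0.0]
force: [-5.8, -1.8, 20.4]
opening: 0.002
```

```bash
python3 - <<'E'
from ov import *
s=cam("side")
crop(s,240,260,290,310,14,"pics/s12.png",gain=1.6)
E
```

```text
(no output)
```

View pics/s12.png

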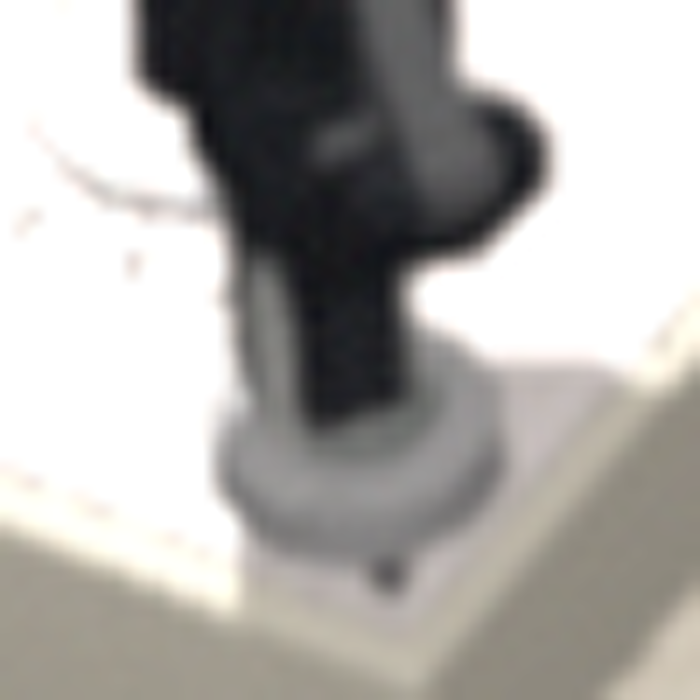

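```bash
python3 - <<'E'
from ov import *
o,R,y=st()
s=cam("side")
th=np.linspace(0,6.283,40)
P=[[[500.5+12*np.cos(a),161.8+12*np.sin(a),71] for a in th]]
P.append([o["tool_pos"]+R@np.array([a,b,0]) for a,b in((11,8),(11,-8),(-11,-8),(-11,8),(11,8))])
crop(s,240,260,290,310,14,"pics/s13.png",gain=1.6,pts=P)
p=proj(s,[[500,162,71],[505,162,71],[500,157,71]]);print((p-p[0])*14)
E
```

```text
t 17.83 pos [500.8 162.5  70.8] yaw 70.71 tilt [ 0.001 -0.001 -1.   ] q [-0.11  0.38 -0.34  1.98  0.17  0.81 -0.89] F [-6.  -1.6 20.6] op 0.0
[[  0.           0.        ]
 [-24.65036731 -18.431236  ]
 [ 28.49622732 -18.92998958]]
```

View pics/s13.png

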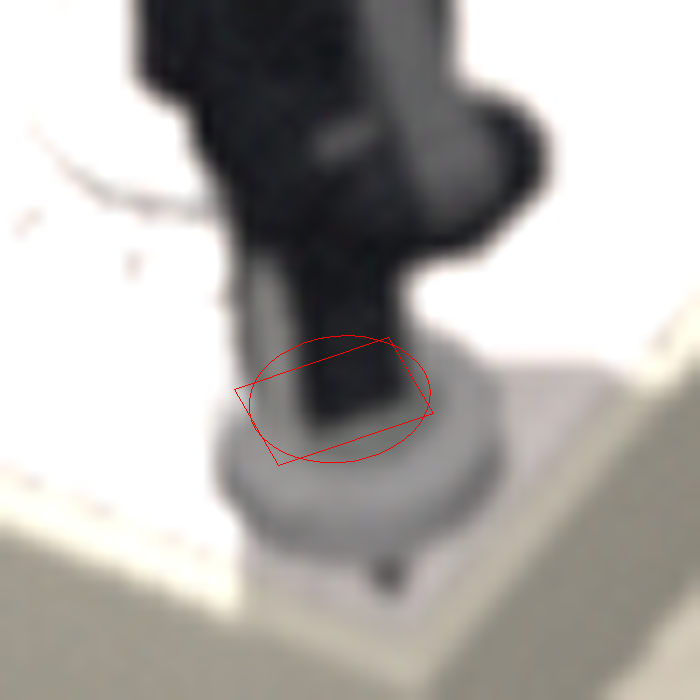

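Emit:
{"method": "carry_out", "body": {
  "series": [
    [0,0,-2,0,0,0],
    [0,0,-2,0,0,0],
    [-1.4,-0.6,0,0,0,0],
    [-1.4,-0.5,0,0,0,0],
    [0,0,0,0,0,0]
  ]
}}

```text
clock: 18.3
tool_pos: [499.1, 160.5, 72.4]
tcp_rot: [2.562, 1.818, 0.003]
force: [1.1, 1.7, 3.6]
opening: -0.002
```

Emit:
{"method": "carry_out", "body": {
  "series": [
    [0,0,1,0,0,0],
    [0,0,0,0,0,0]
  ]
}}

```text
clock: 18.47
tool_pos: [499.1, 160.4, 71.3]
tcp_rot: [2.562, 1.818, 0.002]
force: [1.5, 1.7, 2.6]
opening: -0.003
```

Emit:
{"method": "carry_out", "body": {
  "series": [
    [0,0,1,0,0,0],
    [0,0,0,0,0,0]
  ]
}}

```text
clock: 18.63
tool_pos: [499.1, 160.5, 71.0]
tcp_rot: [2.562, 1.818, 0.001]
force: [0.7, 1.0, 8.8]
opening: -0.003
```

Emit:
{"method": "carry_out", "body": {
  "series": [
    [0,0,1,0,0,0],
    [0,0,0,0,0,0]
  ]
}}

```text
clock: 18.8
tool_pos: [499.1, 160.5, 70.9]
tcp_rot: [2.561, 1.818, 0.001]
force: [-1.7, 0.4, 14.5]
opening: 0.0
```

Emit:
{"method": "carry_out", "body": {
  "series": [
    [0,0,1,0,0,0],
    [0,0,0,0,0,0]
  ]
}}

```text
clock: 18.97
tool_pos: [499.2, 160.5, 70.7]
tcp_rot: [2.561, 1.817, 0.001]
force: [-3.8, -0.9, 20.3]
opening: -0.004
```

```bash
python3 - <<'E'
from ov import *
o,R,y=st()
s=cam("side")
crop(s,240,260,290,310,14,"pics/s14.png",gain=1.6)
E
```

```text
t 18.97 pos [499.2 160.5  70.7] yaw 70.71 tilt [ 0.001 -0.001 -1.   ] q [-0.11  0.38 -0.34  1.99  0.17  0.8  -0.88] F [-3.8 -0.9 20.3] op -0.0
```

View pics/s14.png

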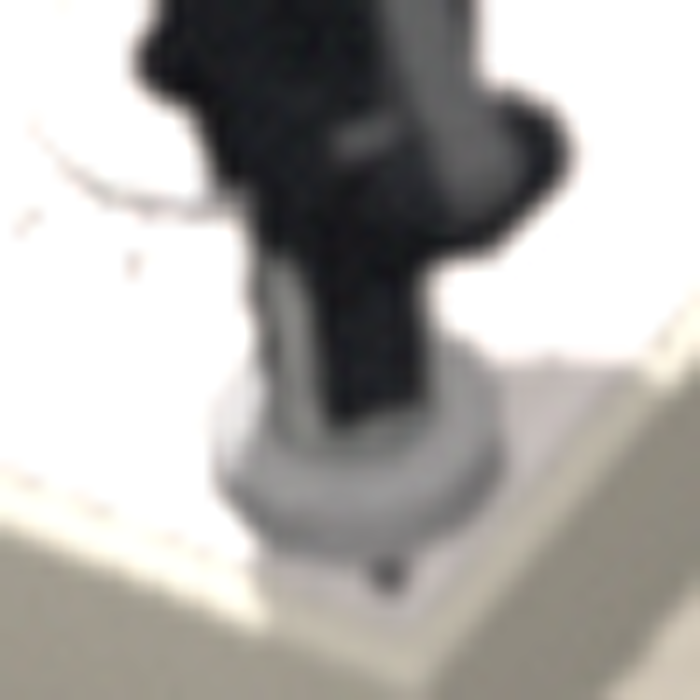

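Emit:
{"method": "carry_out", "body": {
  "series": [
    [0,0,-3,0,0,0],
    [0,0,-5,0,0,0],
    [0,0,-10,0,0,0],
    [0,0,-20,0,0,0],
    [0,0,-25,0,0,0],
    [0,0,-25,0,0,0],
    [0,0,-25,0,0,0],
    [0,0,-20,0,0,0],
    [0,0,-10,0,0,0],
    [0,0,0,0,0,0]
  ]
}}

```text
clock: 19.85
tool_pos: [499.2, 160.1, 213.1]
tcp_rot: [2.561, 1.817, 0.004]
force: [0.2, 0.1, -0.9]
opening: 0.004
```

Emit:
{"method": "carry_out", "body": {
  "series": [
    [-10,-5,0,0,0,0],
    [-25,-12,0,0,0,0],
    [-30,-12,0,0,0,0],
    [-30,-12,0,0,0,0],
    [-30,-12,0,0,0,0],
    [-30,-10,0,0,0,0],
    [-30,0,0,0,0,0],
    [-25,0,0,0,0,0],
    [-15,0,0,0,0,0],
    [0,0,0,0,0,0],
    [0,0,0,0,0,0]
  ]
}}

```text
clock: 20.77
tool_pos: [362.9, -32.0, 209.8]
tcp_rot: [-2.562, -1.814, 0.004]
force: [-0.1, -0.1, 0.2]
opening: -0.001
```

```bash
python3 - <<'E'
from ov import *
st()
s=cam("side");t=cam("top")
cv2.imwrite("pics/side9.png",s["pixels"][:,:,::-1]);cv2.imwrite("pics/top9.png",t["pixels"][:,:,::-1])
crop(s,175,215,320,325,5,"pics/s15.png",gain=1.3)
crop(t,205,155,305,275,5,"pics/t15.png",pts=polys(589,133,15.3,2.618)[-1:])
E
```

```text
t 20.77 pos [362.9 -32.  209.8] yaw 70.59 tilt [-0.003  0.    -1.   ] q [ 0.16 -0.1  -0.18  2.17 -0.02  1.07 -0.34] F [-0.1 -0.1  0.2] op -0.0
```

View pics/s15.png

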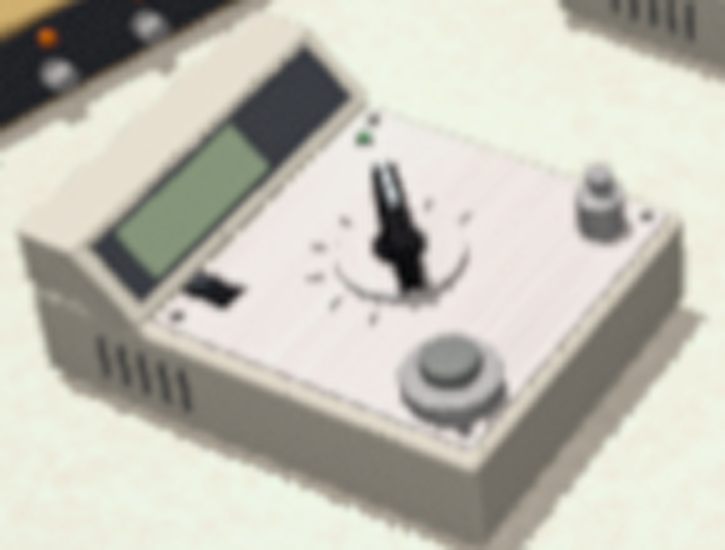

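View pics/t15.png

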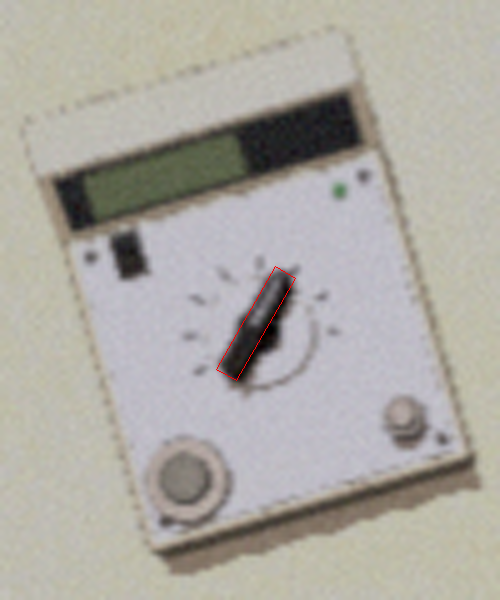

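View pics/top9.png

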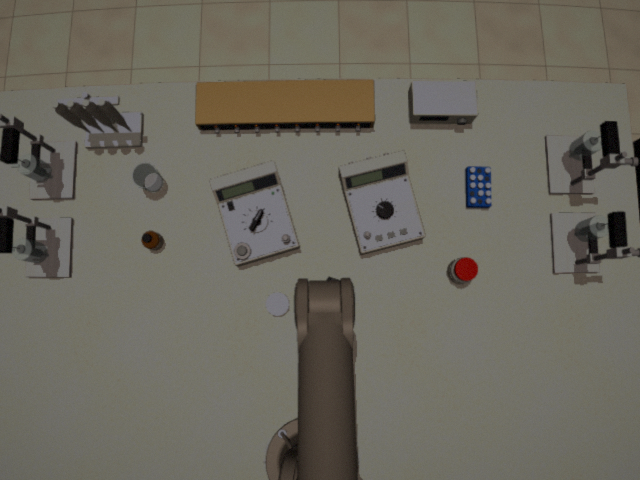

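```bash
python3 -c "
from rig import manip
print(manip.job_done())"
```

```text
the job is handed in; nothing more can be done
None
```

I raised the stimulator's level by four clicks, then pressed the start button and let it come out again. The job was handed in at about 21 s; handing in gives no verdict.

- **Dial:** I pushed the blade clockwise with the closed fingertip, from the 2nd to the 6th position. I counted four rises and drops in force, up to about 9 N. After each drop I stopped, and a camera picture matched the expected click. In the last top view the blade lies on the 0.524 × 5 = 2.618 rad outline, and it was never pushed past the fourth click.
- **Start button:** The fingertip met it at about 76 mm height and it stopped hard at about 71 mm, which matches the 5 mm travel. The force there was about 20 N. My first press looked off-centre and might have been resting on the collar, so I eased up about 1.5 mm while still holding the button down. I re-centred, pressed to the same stop, then released it. The last picture shows the button out.
- **Surroundings:** In the last pictures the neighbouring unit, both weights, the dish, the jar, the bottle, the beaker and the rack look unmoved. The arm was clear of everything.
- **Disagreements:** The side camera was about 2 mm off from the other measurements, within the stated calibration. First contact with the blade came about 2 mm later than calculated.

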